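# Set up the doming punches and hold the die case open

## Task

Set up the doming set: put the brass punch into the brass-framed socket of the white stand and the blue-banded steel punch into the blue-framed socket, both upright and fully home. Then lift the lid of the wooden die case to 50 degrees from closed and keep holding it still there so that I can take the die block out; the lid falls shut if let go, so finish while you are still holding it. Leave the lacquer jar, the pliers and the white dish where they are.

Things in the scene. Friction and masses are not known exactly. Their poses are not given: they have to be found in the camera images.
- brass_punch_mid (a point): solid brass punch with a domed top, standing upright on the bench; round, 22 mm in diameter all the way (straight-sided from 2 to 66 mm up, small chamfer at the foot), 75 mm tall, about 210 g. This point is its centre, 37.5 mm above its foot; z runs up its axis
- blue_punch_mid (a point): steel punch with a flat top, a blue band near the top and a blue top face, standing upright on the bench; round, 22 mm in diameter all the way (straight-sided from 2 to 66 mm up, small chamfer at the foot), 75 mm tall, about 210 g. This point is its centre, 37.5 mm above its foot; z runs up its axis
- brass_socket (a point): mouth of the brass socket: a round blind hole, 24 mm wide (2 mm mouth chamfer) and 30 mm deep, in a white plastic stand (80 x 150 x 42 mm, fixed to the bench), outlined with a square brass-coloured frame. This point is the centre of the hole at the stand's top face, 42 mm above the bench; z points up. The two sockets lie 74 mm apart; a seated punch has its centre 7.5 mm above this point and stands 45 mm proud of the stand
- blue_socket (a point): mouth of the blue socket: a round blind hole, 24 mm wide (2 mm mouth chamfer) and 30 mm deep, in a white plastic stand (80 x 150 x 42 mm, fixed to the bench), outlined with a square blue frame. This point is the centre of the hole at the stand's top face, 42 mm above the bench; z points up. The two sockets lie 74 mm apart; a seated punch has its centre 7.5 mm above this point and stands 45 mm proud of the stand
- lid (a joint): opening angle of the case lid in rad: 0 closed (level), grows as the front edge with the knob rises, 50 degrees = 0.873; end stop at 1.75. The case is a wooden box 160 x 160 mm, 70 mm high, fixed to the bench, its front facing roughly towards the robot; the dark lid (160 x 160 x 10 mm, about 0.26 kg with its knob) is hinged along its far upper edge with almost no friction, and falls shut when released
- knob (a point): centre of the lid's brass knob: a level barrel 20 mm in diameter and 26 mm long, its length parallel to the hinge, on an 8 mm thick stem 40 mm in front of the middle of the lid's front edge, 75 mm above the bench when closed. It is part of the lid and turns with it: y lies along the barrel and the hinge line (to the case's left), -x points from the hinge to the knob. It is 200 mm from the hinge line
- lid_hinge (a point): middle of the lid's hinge line, 75 mm above the bench at the case's far upper edge; its axes are those of the fixed case: y along the hinge line, -x to the case's front, z up. At lid angle a the knob is at -x 200 mm cos a, +z 200 mm sin a from here
- lacquer_jar: amber glass jar with a red cap, 54 mm in diameter, 75 mm tall, loose, to be left alone; origin at the centre of its underside
- pliers: blue-handled pliers lying on the bench, about 140 mm long, 12 mm high, loose, to be left alone; origin near the middle, on the bench
- blank_dish: white dish 70 mm wide, 30 mm tall, loose, to be left alone; origin at the centre of its underside

How it is judged:
On the way, in this order (a step that is already met when the one before it is completed fails the run):
1. both punches stand fully home in their own sockets, with the lid still closed (horizontal distance between brass_punch_mid and brass_socket below 0.005 m and z of brass_punch_mid in the frame of brass_socket below 0.0115 m and angle between each of brass_punch_mid, blue_punch_mid's own z axis and vertical below 0.15 rad and horizontal distance between blue_punch_mid and blue_socket below 0.005 m and z of blue_punch_mid in the frame of blue_socket below 0.0115 m and value of joint lid below 0.15 rad), for 0.2 s.
2. the lid is lifted past half of the asked angle (horizontal distance between brass_punch_mid and brass_socket below 0.005 m and z of brass_punch_mid in the frame of brass_socket below 0.0115 m and angle between each of brass_punch_mid, blue_punch_mid's own z axis and vertical below 0.15 rad and horizontal distance between blue_punch_mid and blue_socket below 0.005 m and z of blue_punch_mid in the frame of blue_socket below 0.0115 m and value of joint lid above 0.436 rad), for 0.1 s.
At the end, for the whole second after the job is handed in: each punch upright (8 degrees) in the socket of its own colour, within 5 mm of its axis and 4 mm of the bottom; the robot holds the lid still (under 0.06 rad/s) at 50 degrees, give or take 6, with at least 0.3 N; no bystander props the lid or has moved 20 mm (horizontal distance between brass_punch_mid and brass_socket below 0.005 m and z of brass_punch_mid in the frame of brass_socket below 0.0115 m and angle between each of brass_punch_mid, blue_punch_mid's own z axis and vertical below 0.15 rad and horizontal distance between blue_punch_mid and blue_socket below 0.005 m and z of blue_punch_mid in the frame of blue_socket below 0.0115 m and value of joint lid between 0.768 and 0.977 rad and velocity of joint lid between -0.06 and 0.06 rad/s and (contact force between lid and the fingers above 0.3 N or contact force between lid and the arm above 0.3 N) and contact force between lid and lacquer_jar below 0.05 N and contact force between lid and pliers below 0.05 N and contact force between lid and blank_dish below 0.05 N and distance of each of lacquer_jar, pliers, blank_dish from where it was at the start of the episode below 0.02 m); the arm keeps its last pose, push and grip.
It fails at once if the lacquer jar is shoved away (20 mm or more) (distance of lacquer_jar from where it was at the start of the episode above 0.02 m).
It fails at once if the pliers is shoved away (20 mm or more) (distance of pliers from where it was at the start of the episode above 0.02 m).
It fails at once if the white dish is shoved away (20 mm or more) (distance of blank_dish from where it was at the start of the episode above 0.02 m).
It also fails if it takes over 72 s, if anything falls off the work surface, if the arm or the gripper's body presses on something with over 40 N, if the wrist force passes 120 N, or if a joint passes its speed limit or range.

## Robot

A 6-joint arm with a two-finger parallel gripper is mounted at the origin on the work surface. World frame = base frame: x ahead of the robot, y to its left, z up, the work surface at z = 0. Lengths are in m, angles in rad, forces in N, time in s.
With the tool pointing down it reaches from about 0.425 to 0.95 m from the base axis. Payload 14.7 kg.
Tool frame: the origin (TCP) lies midway between the tips of the shut fingers; the grasp point (between the pads) lies 19 mm behind it; z points along the fingers, y is the direction in which the jaws open and shut (so a half turn about z gives the same grasp; the last joint's range is limited). The gripper opens to 85 mm and grips with 20 to 120 N. Pads are 22 mm wide; open, the fingers measure 114 mm over their backs; the gripper's body (76 mm by 85 mm) begins 54 mm behind the grasp point. The pads swing forward as they close: fully open they stand 13 mm farther back than shut.
Start: joints at [-1.182, 0.48, 1.596, -0, 1.065, -0.047], TCP at [0.274, -0.589, 0.231] pointing down, gripper open.
Joint ranges: [-2.75, 2.75], [-0.82, 2.05], [0.23, 2.67], [-1.56, 4.7], [0.09, 2.69], [-2.92, 2.92]. Speed limits (rad/s): [1.89, 1.89, 2.39, 3.01, 3.01, 3.01].

## Interface

Orientations are given as a unit quaternion [w, x, y, z].
In Python, from rig import readout, imaging, manip gives the robot as it stands. The module is installed in compiled form; this text tells all that it offers.
- The arm moves only by the tool jog_arm, never from a script. Its argument "commands" is a list of rows, each a list of 3 entries, a list of its own where there are three numbers: the opening, from 0 (shut) to 1 (fully open), then the shift along the world's x, y, z in mm, then the turn, a rotation vector about the world's x, y, z in degrees. In form: [[claw, [x, y, z], [wx, wy, wz]], ...]. A call has 1 to 8 rows; each row shifts and turns the commanded pose from where the row before left it; what a row does not reach is not made up. A row lasts 1/12 s, in which the tool goes at most 41.7 mm and 7.16 degrees, less where a joint would pass 70% of its speed; a pose out of reach is approached as far as the arm can. A call with a gripper value outside its range is refused whole. The fingers move at their own pace and stop on an object; "squeeze" is the grip in N (left out, the last holds). Time passes only in rows, so rows that do not move let the fingers close. It gives the time, the measured TCP pose, the force and the opening at its end, in the units of the state.
- readout.observe(): the state, without advancing time (a new reading comes with each control period).
- imaging.camera(name): name is "scene" or "top" or "wrist"; returns (picture, depth): 420x560x3 uint8, red, green, blue; 420x560 float32, m along the optical axis (not along the pixel's ray), 0 where there is no reading.
- imaging.get_calibration(name): a dict with "fov_y" (degrees; the focal length in pixels is half the picture's height over the tangent of half this angle, whatever the lens; pixels are square), "cx", "cy" (the principal point, pixels), "D" ([k1, k2, p1, p2, k3] as OpenCV has them; the pictures are not rectified), "R" (3x3) and "t" (3): a world point X has camera coordinates R X + t; the wrist camera has in their place "tool_from_camera" (4x4, takes a point from camera to tool coordinates, whose origin is the TCP and whose axes are the flange's). Camera axes: x right, y down, z forward; pixel columns grow to the right and rows downward; lengths in m; the calibration is good to about 2 mm. A picture is of the moment at which its call begins: read the wrist's pose just before it. get_calibration takes no time and is no camera call.
- manip.sign_off(): hands the job in, once; it reports no verdict.
The state is a dict: "t": time; "joint_pos": joint angles; "qvel": joint speeds; "joint_torque": joint torques, N m; "position": TCP position; "tool_rot": TCP orientation; "force": force on the tool from outside, world axes, zero at the start; "torque": the same for the moment, N m; "finger_gap": opening from 0.0 (shut) to 1.0 (fully open).
Only numpy, scipy, OpenCV 4.12 (cv2) and the standard library are available. Lean on these libraries where they do the work, as an engineer would, in place of code of your own. Each camera call takes 0.05 s, during which the arm holds its last target. There are 200 camera calls.

## Working session

There is one attempt and no reset: what is moved stays moved. The work goes in short steps, Python scripts to look and compute and a tool call to move; the robot and the scene stay as the last step left them, time stands still between calls to the robot, and variables do not carry over. Pictures are saved under pics/ and viewed, about 8 in all and at most 12, crops included, and the job is handed in when it is done.

Besides the shell and the picture viewer there is one more tool, called by a JSON object that holds its "method" and its "body". jog_arm: Moves the arm, as the interface text tells. Its arguments: {"type":"object","properties":{"commands":{"type":"array","items":{"type":"array"}},"squeeze":{"type":"number"}},"required":["commands"]}

```bash
mkdir -p pics
cat > h.py <<'E'
import numpy as np, cv2
from rig import readout, imaging, manip
from scipy.spatial.transform import Rotation as Ro
def cam(n):
    s=readout.observe(); p,d=imaging.camera(n); c=imaging.get_calibration(n)
    f=210/np.tan(np.radians(c["fov_y"])/2); K=np.array([[f,0,c["cx"]],[0,f,c["cy"]],[0,0,1]]); D=np.array(c["D"],float)
    if n=="wrist":
        q=s["tool_rot"]; T=np.eye(4); T[:3,:3]=Ro.from_quat([q[1],q[2],q[3],q[0]]).as_matrix(); T[:3,3]=s["position"]
        M=T@np.array(c["tool_from_camera"])
    else:
        R=np.array(c["R"]); M=np.eye(4); M[:3,:3]=R.T; M[:3,3]=-R.T@np.array(c["t"])
    return dict(p=p,d=d,K=K,D=D,M=M)
def rays(c,uv):
    n=cv2.undistortPoints(np.array(uv,float).reshape(-1,1,2),c["K"],c["D"]).reshape(-1,2)
    return np.c_[n,np.ones(len(n))]
def onplane(c,uv,z):
    r=rays(c,uv)@c["M"][:3,:3].T; o=c["M"][:3,3]
    return o+r*((z-o[2])/r[:,2])[:,None]
def cloud(c):
    v,u=np.mgrid[:420,:560]; r=rays(c,np.c_[u.ravel(),v.ravel()])*c["d"].ravel()[:,None]
    return (r@c["M"][:3,:3].T+c["M"][:3,3]).reshape(420,560,3)
def proj(c,X):
    W=np.linalg.inv(c["M"]); return cv2.projectPoints(np.array(X,float).reshape(-1,3),cv2.Rodrigues(W[:3,:3])[0],W[:3,3],c["K"],c["D"])[0].reshape(-1,2)
def save(n,p): cv2.imwrite("pics/"+n,p[...,::-1])
E
python3 - <<'E'
from h import *
for n in("scene","top"):
    c=cam(n); save(n+"1.png",c["p"]); np.savez(n+"1.npz",**c); print(n,c["M"].round(3).tolist(),(c["d"]>0).mean())
print(readout.observe())
E
```

```text
scene [[-0.138, 0.771, -0.622, 1.022], [0.99, 0.101, -0.094, 0.063], [-0.009, -0.629, -0.777, 0.697], [0.0, 0.0, 0.0, 1.0]] 0.9959736394557823
top [[-0.019, -0.993, 0.118, 0.422], [-0.999, 0.022, 0.023, -0.009], [-0.026, -0.118, -0.993, 0.926], [0.0, 0.0, 0.0, 1.0]] 0.9960884353741497
{'t': 0.1, 'joint_pos': array([-1.18155525e+00,  4.80732580e-01,  1.59681169e+00, -2.64019238e-05,
        1.06508218e+00, -4.65819773e-02]), 'qvel': array([ 0.00066322, -0.00253932, -0.00270039,  0.00013455, -0.00018589,
        0.00060161]), 'joint_torque': array([ 7.61568863e-04, -9.52256370e+01, -4.31040967e+01, -6.84684983e-05,
        5.13294872e-03, -1.07326218e-05]), 'position': array([ 0.27428663, -0.58889557,  0.23075997]), 'tool_rot': array([-5.07361892e-04,  9.76349573e-01,  2.16197232e-01, -9.95035478e-05]), 'force': array([-0.22087584, -0.03845684,  1.45212412]), 'torque': array([-0.03228664,  0.04298915, -0.01532374]), 'finger_gap': 0.9993988627320305}
```

View pics/top1.png

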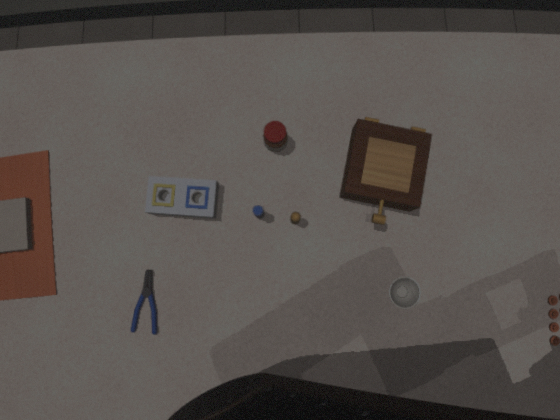

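View pics/scene1.png

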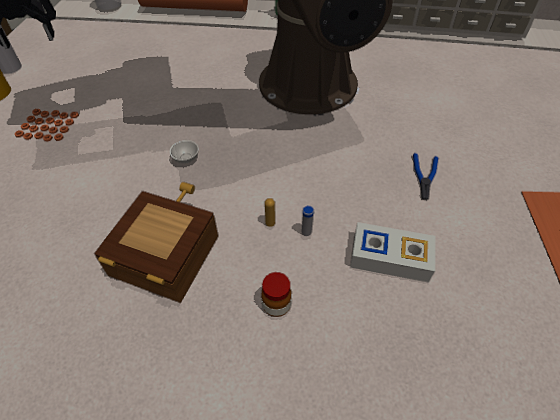

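The top view shows the brass frame at (163,195), the blue frame at (197,197), the blue punch at (258,211) and the brass punch at (295,217). The knob is at (379,217), the jar at (275,135), the dish at (404,292) and the pliers at (146,300). The scene view agrees.

Run:
```python
from h import *
from types import SimpleNamespace
reg={"top":dict(brassS=(145,178,182,212,'y',.042),blueS=(184,182,214,212,'b',.042),blueP=(245,200,270,225,'b',None),brassP=(285,205,306,228,'y',None),knob=(370,210,388,226,'y',None)),
"scene":dict(brassS=(396,230,434,266,'y',.042),blueS=(358,226,393,258,'b',.042),blueP=(298,202,318,240,'b',None),brassP=(260,195,280,230,'y',None),knob=(176,178,198,196,'y',None))}
for n in reg:
    c=dict(np.load(n+"1.npz")); X=cloud(c); h=cv2.cvtColor(c["p"],cv2.COLOR_RGB2HSV)
    b=(abs(h[...,0].astype(int)-112)<14)&(h[...,1]>110); y=(abs(h[...,0].astype(int)-23)<9)&(h[...,1]>90)
    for k,(u0,v0,u1,v1,col,z) in reg[n].items():
        m=np.zeros((420,560),bool); m[v0:v1,u0:u1]=1; m&=(b if col=='b' else y)
        vv,uu=np.nonzero(m); pts=np.c_[uu,vv].astype(np.float32)
        P=X[m]; 
        out=[n,k,m.sum(),'cloud med',np.median(P,0).round(4),'zmax',P[:,2].max().round(4)]
        if z: 
            W=onplane(c,pts,z); r=cv2.minAreaRect((W[:,:2]*1000).astype(np.float32)); out+=['rect',r]
        elif 'P' in k:
            W=onplane(c,pts,.075) ; out+=['plane75',W.mean(0).round(4)]
            m2=np.zeros((420,560),bool); m2[v0:v1,u0:u1]=1; m2&=(X[...,2]>.03); Q=X[m2]; out+=['pts>30mm mid',((Q.min(0)+Q.max(0))/2).round(4),(Q.max(0)-Q.min(0)).round(3),Q[Q[:,2]>.07].mean(0).round(4)]
        print(*out)
    # case lid top
    m=(abs(X[...,2]-.08)<.008)&(X[...,1]<-.08)&(X[...,1]>-.45)&(X[...,0]>.3)&(X[...,0]<.85)
    nl,L,st,_=cv2.connectedComponentsWithStats(m.astype(np.uint8)); i=1+st[1:,4].argmax(); P=X[L==i]
    r=cv2.minAreaRect((P[:,:2]*1000).astype(np.float32)); print(n,'lid',r,cv2.boxPoints(r).round(0).tolist(),P[:,2].mean())
    # stand
    m=(abs(X[...,2]-.042)<.006)&(X[...,1]>.02)&(X[...,1]<.4)&(X[...,0]>.3)&(X[...,0]<.8)
    nl,L,st,_=cv2.connectedComponentsWithStats(m.astype(np.uint8)); i=1+st[1:,4].argmax(); P=X[L==i]
    print(n,'stand',cv2.minAreaRect((P[:,:2]*1000).astype(np.float32)),P[:,2].mean())
    m=(X[...,2]>.05)&(h[...,1]>150)&((h[...,0]<8)|(h[...,0]>172)); print('jar',X[m].mean(0).round(3))
c=dict(np.load("top1.npz"));X=cloud(c);print('dish',X[292,404],'pliers',X[275,149],X[328,135],X[328,155])
```

```text
top brassS 134 cloud med [0.5622 0.2496 0.0447] zmax 0.0485 rect ((560.9436645507812, 251.49722290039062), (46.15391540527344, 43.892601013183594), 88.4751968383789)
top blueS 113 cloud med [0.554  0.177  0.0439] zmax 0.9262 rect ((554.788818359375, 178.63253784179688), (45.38968276977539, 43.6103515625), 88.54241943359375)
top blueP 49 cloud med [0.5196 0.046  0.077 ] zmax 0.08 plane75 [0.5197 0.0454 0.075 ] pts>30mm mid [0.4763 0.0239 0.4786] [0.108 0.065 0.895] [0.5187 0.0456 0.085 ]
top brassP 65 cloud med [ 0.5038 -0.0314  0.0744] zmax 0.0778 plane75 [ 0.5041 -0.0315  0.075 ] pts>30mm mid [ 0.4695 -0.0254  0.4798] [0.094 0.033 0.893] [ 0.5034 -0.0309  0.099 ]
top knob 125 cloud med [ 0.4969 -0.2017  0.0837] zmax 0.9262
top lid ((593.30078125, -223.4017333984375), (161.91172790527344, 217.72125244140625), 77.32150268554688) [[469.0, -278.0], [682.0, -326.0], [717.0, -168.0], [505.0, -121.0]] 0.08134987320419483
top stand ((558.6441040039062, 213.9156036376953), (152.02572631835938, 81.0721435546875), 84.68672943115234) 0.04347647620201743
jar [0.685 0.007 0.076]
scene brassS 282 
[... 536 characters left out ...]
zmax 0.6968 plane75 [ 0.5358 -0.0253  0.075 ] pts>30mm mid [0.7593 0.0117 0.3634] [0.526 0.102 0.667] [ 0.5344 -0.0251  0.1051]
scene knob 151 cloud med [ 0.5018 -0.1994  0.0805] zmax 0.0874
scene lid ((593.427001953125, -221.89964294433594), (162.5984344482422, 218.5142059326172), 77.06350708007812) [[469.0, -277.0], [682.0, -326.0], [718.0, -167.0], [505.0, -118.0]] 0.07967988876673723
scene stand ((558.60498046875, 215.9569091796875), (152.1889190673828, 84.12373352050781), 84.51837921142578) 0.041641903326322824
jar [0.687 0.007 0.08 ]
dish [ 0.34057915 -0.26755499  0.0042712 ] pliers [0.38808401 0.29082788 0.01329891] [0.27221513 0.32334454 0.00974199] [0.2724716  0.27802246 0.01040823]
```

{"method": "jog_arm", "body": {"commands": [[1,[13.5,36.8,0],[0,0,4.06]],[1,[13.5,36.8,0],[0,0,4.06]],[1,[13.5,36.8,0],[0,0,4.06]],[1,[13.5,36.8,0],[0,0,4.06]],[1,[13.5,36.8,0],[0,0,4.06]],[1,[13.5,36.8,0],[0,0,4.06]],[1,[13.5,36.8,0],[0,0,4.06]],[1,[13.5,36.8,0],[0,0,4.06]]]}}

```text
t: 0.77
position: [0.3825, -0.293, 0.2312]
tool_rot: [-0.0, 0.876, 0.482, -0.0]
force: [0.8, -0.9, 0.0]
finger_gap: 0.998
```

{"method": "jog_arm", "body": {"commands": [[1,[13.5,36.8,0],[0,0,4.06]],[1,[13.5,36.8,0],[0,0,4.06]],[1,[13.5,36.8,0],[0,0,4.06]],[1,[13.5,36.8,0],[0,0,4.06]],[1,[13.5,36.8,0],[0,0,4.06]],[1,[13.5,36.8,0],[0,0,4.06]],[1,[13.5,36.8,0],[0,0,4.06]],[1,[13.5,36.8,0],[0,0,4.06]]]}}

```text
t: 1.43
position: [0.4905, 0.0016, 0.2313]
tool_rot: [-0.0, 0.706, 0.708, -0.0]
force: [2.2, -0.6, 0.8]
finger_gap: 0.994
```

{"method": "jog_arm", "body": {"commands": [[1,[0,0,0],[0,0,0]],[1,[0,0,0],[0,0,0]]]}}

```text
t: 1.6
position: [0.4906, 0.0015, 0.231]
tool_rot: [-0.0, 0.706, 0.708, -0.0]
force: [-0.1, -1.2, -0.2]
finger_gap: 1.002
```

Run:
```python
from h import *
c=cam("wrist"); save("w1.png",c["p"]); np.savez("w1.npz",**c); s=readout.observe(); print(s["t"],s["position"],s["tool_rot"],s["force"],s["joint_pos"]); print(c["M"].round(3))
```

```text
1.65 [4.90175110e-01 2.13856369e-04 2.30990863e-01] [-2.14090248e-04  7.06949521e-01  7.07263898e-01 -3.28577265e-04] [0.91585974 0.37299392 0.75765289] [-6.12591834e-02  2.58138744e-01  1.95348171e+00 -2.60277968e-04
  9.30728265e-01 -6.15482506e-02]
[[ 1.     0.003  0.001  0.491]
 [ 0.003 -0.953 -0.303  0.079]
 [-0.     0.303 -0.953  0.375]
 [ 0.     0.     0.     1.   ]]
```

View pics/w1.png

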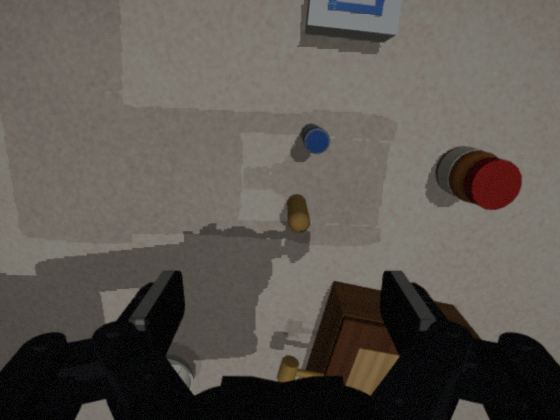

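The wrist view shows the blue punch top at (316,141), the brass dome around (298,215), and the fingers clear of everything.

Run:
```python
from h import *
c=dict(np.load("w1.npz")); X=cloud(c); h=cv2.cvtColor(c["p"],cv2.COLOR_RGB2HSV)
b=(abs(h[...,0].astype(int)-112)<14)&(h[...,1]>110); y=(abs(h[...,0].astype(int)-20)<9)&(h[...,1]>110)
def reg(m,u0,v0,u1,v1):
    k=np.zeros_like(m);k[v0:v1,u0:u1]=1;return m&k
m=reg(b,295,120,335,160);vv,uu=np.nonzero(m)
(e,ax,an)=cv2.fitEllipse(np.c_[uu,vv][cv2.convexHull(np.c_[uu,vv].astype(np.int32),returnPoints=False).ravel()].astype(np.float32))
print('blue ell',e,ax,onplane(c,[e],.075), np.median(X[m],0))
m=reg(y,280,185,320,240)
for lo,hi in((.01,.03),(.03,.05),(.05,.064),(.066,.08)):
    P=X[m&(X[...,2]>lo)&(X[...,2]<hi)]; print('brass',lo,len(P),((P.min(0)+P.max(0))/2).round(4),P.max(0).round(4),P.min(0).round(4))
vv,uu=np.nonzero(m); print(uu.min(),uu.max(),vv.min(),vv.max())
# columns: per row edges
for r in (205,212,220,226,230): q=uu[vv==r]; print(r,q.min(),q.max(),onplane(c,[[(q.min()+q.max()+1)/2,r]],.06).round(4))
# dome bottom silhouette
print('lowest row',onplane(c,[[uu[vv==vv.max()].mean(),vv.max()+.5]],.066))
m=reg(b,300,0,400,20); print('bluesock pts',onplane(c,np.c_[np.nonzero(m)[1],np.nonzero(m)[0]],.042).min(0))
```

```text
blue ell (315.7092590332031, 139.71421813964844) (22.545988082885742, 25.06595230102539) [[0.52047067 0.04682719 0.075     ]] [0.52115003 0.04594156 0.07657228]
brass 0.01 82 [ 0.507  -0.0232  0.0201] [ 0.5162 -0.0202  0.0297] [ 0.4978 -0.0262  0.0104]
brass 0.03 104 [ 0.5069 -0.0234  0.0401] [ 0.5163 -0.0201  0.0499] [ 0.4975 -0.0268  0.0302]
brass 0.05 81 [ 0.5069 -0.0237  0.0571] [ 0.5165 -0.0203  0.064 ] [ 0.4973 -0.0271  0.0502]
brass 0.066 365 [ 0.5073 -0.0302  0.0716] [ 0.5174 -0.0205  0.0772] [ 0.4972 -0.0399  0.066 ]
288 309 195 232
205 288 305 [[ 0.5059 -0.017   0.06  ]]
212 288 307 [[ 0.507  -0.0241  0.06  ]]
220 288 308 [[ 0.5076 -0.0323  0.06  ]]
226 289 308 [[ 0.5082 -0.0386  0.06  ]]
230 293 304 [[ 0.5083 -0.0428  0.06  ]]
lowest row [[ 0.50753248 -0.04308063  0.066     ]]
bluesock pts [0.5310522  0.15349674 0.042     ]
```

{"method": "jog_arm", "body": {"commands": [[1,[5.6,-10.3,-38],[0,0,0]],[1,[5.6,-10.3,-38],[0,0,0]],[1,[5.8,-10.2,-38],[0,0,0]],[1,[0,0,-40],[0,0,0]],[1,[0,0,-40],[0,0,0]],[1,[0,0,0],[0,0,0]],[0.15,[0,0,0],[0,0,0]],[0.1,[0,0,0],[0,0,0]]], "squeeze": 60}}

```text
t: 2.32
position: [0.508, -0.032, 0.0389]
tool_rot: [0.0, 0.708, 0.706, 0.0]
force: [0.4, 0.9, 0.1]
finger_gap: 0.752
```

{"method": "jog_arm", "body": {"commands": [[0,[0,0,0],[0,0,0]],[0,[0,0,0],[0,0,0]],[0,[0,0,0],[0,0,0]],[0,[0,0,0],[0,0,0]],[0,[0,0,0],[0,0,0]],[0,[0,0,0],[0,0,0]]]}}

```text
t: 2.82
position: [0.5086, -0.0313, 0.0391]
tool_rot: [0.001, 0.707, 0.707, 0.001]
force: [-2.2, -0.3, 20.0]
finger_gap: 0.237
```

{"method": "jog_arm", "body": {"commands": [[0,[0,0,40],[0,0,0]],[0,[0,0,40],[0,0,0]],[0,[6,36,14],[0,0,0]],[0,[6,37,14],[0,0,0]],[0,[6,37,14],[0,0,0]],[0,[6,37,14],[0,0,0]],[0,[7,37,14],[0,0,0]],[0,[7,37,14],[0,0,0]]]}}

```text
t: 3.48
position: [0.5451, 0.1918, 0.2031]
tool_rot: [0.0, 0.707, 0.707, 0.0]
force: [1.8, -0.3, -2.2]
finger_gap: 0.236
```

{"method": "jog_arm", "body": {"commands": [[0,[0,0,0],[0,0,0]],[0,[0,0,0],[0,0,0]]]}}

```text
t: 3.65
position: [0.5458, 0.192, 0.2028]
tool_rot: [0.001, 0.706, 0.708, 0.001]
force: [-0.4, -0.8, -1.6]
finger_gap: 0.238
```

Run:
```python
from h import *
c=cam("wrist"); save("w2.png",c["p"]); np.savez("w2.npz",**c); s=readout.observe(); print(s["t"],s["position"],s["tool_rot"],s["force"],s["joint_pos"],s["finger_gap"])
```

```text
3.7 [0.54510593 0.19053516 0.20195416] [2.54715354e-04 7.06833553e-01 7.07379789e-01 3.12051209e-04] [ 0.04984255 -0.31326969 -1.71884405] [ 2.83860846e-01  4.10849288e-01  1.79816624e+00 -1.82304527e-04
  9.31784913e-01  2.83197021e-01] 0.23170766553427677
```

View pics/w2.png

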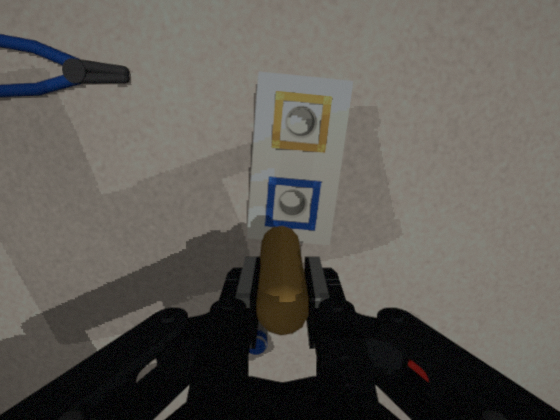

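The wrist view shows the brass punch held upright, with its foot at about (281,235) and its dome at about (285,320). The brass frame is centred at (301,122) and the blue frame at (293,204).

```bash
cat >> h.py <<'E'
def masks(c):
    h=cv2.cvtColor(c["p"],cv2.COLOR_RGB2HSV); H=h[...,0].astype(int)
    return (abs(H-112)<14)&(h[...,1]>110), (abs(H-20)<9)&(h[...,1]>100)
def box(m,u0,v0,u1,v1):
    k=np.zeros_like(m);k[v0:v1,u0:u1]=1;return m&k
def frame(c,m,z=.042):
    vv,uu=np.nonzero(m); W=onplane(c,np.c_[uu,vv],z)[:,:2]*1000; return cv2.minAreaRect(W.astype(np.float32)),W.mean(0)
def slices(c,m,zs):
    X=cloud(c)
    for lo,hi in zs:
        k=m&(X[...,2]>lo)&(X[...,2]<hi); P=X[k]
        if len(P)<8: continue
        A=np.c_[2*P[:,:2],np.ones(len(P))]; # circle of known radius 11: mean-x, y by fit
        f=lambda q:np.hypot(P[:,0]-q[0],P[:,1]-q[1])-.011
        from scipy.optimize import least_squares
        r=least_squares(f,[P[:,0].mean(),P[:,1].mean()-.008],loss='soft_l1',f_scale=.001)
        print(lo,len(P),r.x.round(4),'res',np.abs(r.fun).mean().round(4),'xmid',((P[:,0].min()+P[:,0].max())/2).round(4))
E
python3 - <<'E'
from h import *
c=dict(np.load("w2.npz")); b,y=masks(c)
print('brassS',frame(c,box(y,262,80,340,160))); print('blueS',frame(c,box(b,255,170,330,235)))
slices(c,box(y,255,222,310,300),[(.165,.175),(.175,.185),(.185,.195),(.195,.205)])
# w1 punches with same method
c=dict(np.load("w1.npz")); b,y=masks(c); print('w1 brass'); slices(c,box(y,280,185,320,240),[(.01,.02),(.02,.03),(.03,.04),(.04,.05),(.05,.064)])
print('w1 blue'); slices(c,box(c["p"][...,0]>0,302,115,330,152),[(.015,.025),(.025,.035),(.035,.045),(.045,.055),(.055,.066)])
E
```

```text
brassS (((563.1498413085938, 251.94515991210938), (47.729148864746094, 47.775604248046875), 84.8331527709961), array([563.27817874, 252.0119946 ]))
blueS (((556.3558349609375, 177.73495483398438), (47.63371658325195, 47.535552978515625), 84.70600128173828), array([556.57637273, 178.89184265]))
0.165 138 [0.5455 0.1917] res 0.0002 xmid 0.5455
0.175 257 [0.5456 0.1917] res 0.0002 xmid 0.5454
0.185 296 [0.5457 0.1917] res 0.0002 xmid 0.5455
0.195 360 [0.5459 0.1917] res 0.0002 xmid 0.5457
w1 brass
0.01 38 [ 0.507  -0.0316] res 0.0002 xmid 0.5063
0.02 46 [ 0.507  -0.0317] res 0.0002 xmid 0.507
0.03 49 [ 0.5071 -0.0316] res 0.0002 xmid 0.507
0.04 55 [ 0.507  -0.0317] res 0.0002 xmid 0.5067
0.05 82 [ 0.5071 -0.0316] res 0.0002 xmid 0.5069
w1 blue
0.015 10 [0.5207 0.0456] res 0.0002 xmid 0.5174
0.025 12 [0.5214 0.0462] res 0.0001 xmid 0.5143
0.035 21 [0.5212 0.0461] res 0.0001 xmid 0.5156
0.045 20 [0.5212 0.0461] res 0.0001 xmid 0.517
0.055 14 [0.5213 0.0464] res 0.0001 xmid 0.5176
```

{"method": "jog_arm", "body": {"commands": [[0,[8.6,30,0],[0,0,0]],[0,[8.6,30.2,-5],[0,0,0]],[0,[0,0,-36],[0,0,0]],[0,[0,0,-36],[0,0,0]],[0,[0,0,-31],[0,0,0]],[0,[0,0,0],[0,0,0]],[0,[0,0,0],[0,0,0]]]}}

```text
t: 4.28
position: [0.5614, 0.2485, 0.0924]
tool_rot: [-0.001, 0.708, 0.706, -0.002]
force: [-0.3, 0.2, -0.7]
finger_gap: 0.238
```

Run:
```python
from h import *
c=cam("wrist"); save("w3.png",c["p"]); np.savez("w3.npz",**c); b,y=masks(c)
s=readout.observe(); print(s["position"])
nl,L,st,ce=cv2.connectedComponentsWithStats(y.astype(np.uint8)); print([ (st[i].tolist()) for i in range(1,nl) if st[i,4]>60])
X=cloud(c); slices(c,y,[(.062,.07),(.07,.08),(.08,.09)])
k=y&(X[...,2]<.05)&(X[...,2]>.035); print(frame(c,k))
```

```text
[0.56272757 0.24908998 0.09406259]
[[243, 188, 86, 147, 6795]]
0.062 189 [0.5609 0.2482] res 0.0002 xmid 0.5607
0.07 294 [0.5611 0.2482] res 0.0002 xmid 0.5605
0.08 330 [0.5613 0.2482] res 0.0002 xmid 0.5612
(((560.68994140625, 225.54847717285156), (100.29214477539062, 48.2689094543457), 84.76980590820312), array([563.03456735, 259.49051192]))
```

View pics/w3.png

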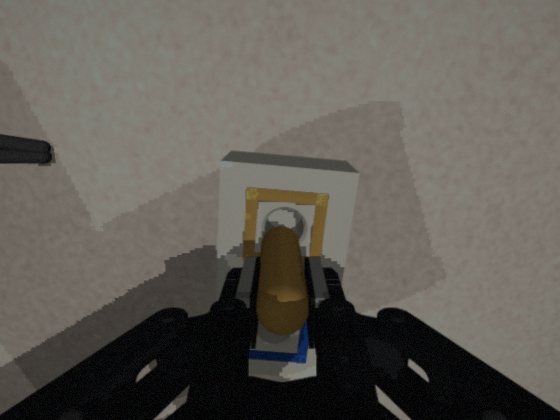

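The punch is above the brass socket, which still shows at (284,225) in front of the foot, so it needs a small correction.

Run:
```python
from h import *
c=dict(np.load("w3.npz")); b,y=masks(c); X=cloud(c)
k=y&(X[...,2]<.05)&(X[...,2]>.035); k[258:]=0; vv,uu=np.nonzero(k); W=onplane(c,np.c_[uu,vv],.042)[:,:2]
a=np.radians(84.7-90); u=np.array([np.cos(a),np.sin(a)]); n=np.array([-u[1],u[0]])
p,q=W@u,W@n
sel=q<np.percentile(q,60); pc=(np.percentile(p,.5)+np.percentile(p,99.5))/2; qc=np.percentile(q,99.5)-.0238
print('width',np.ptp(p),'centre',pc*u+qc*n, 'depth z of frame',np.median(X[k][:,2]))
```

```text
width 0.04826812618712406 centre [0.56310436 0.25169298] depth z of frame 0.04415183165480255
```

{"method": "jog_arm", "body": {"commands": [[0,[2,3.7,0],[0,0,0]],[0,[0,0,0],[0,0,0]],[0,[0,0,-8],[0,0,0]],[0,[0,0,-8],[0,0,0]],[0,[0,0,-5],[0,0,0]],[0,[0,0,0],[0,0,0]]]}}

```text
t: 4.83
position: [0.5636, 0.2532, 0.0713]
tool_rot: [-0.0, 0.707, 0.707, -0.001]
force: [-2.2, -2.2, -2.9]
finger_gap: 0.233
```

{"method": "jog_arm", "body": {"commands": [[0,[0,0,-6],[0,0,0]],[0,[0,0,-6],[0,0,0]],[0,[0,0,-4],[0,0,0]],[0,[0,0,-2],[0,0,0]],[0,[0,0,-2],[0,0,0]],[0,[0,0,0],[0,0,0]]]}}

```text
t: 5.33
position: [0.5636, 0.2532, 0.0516]
tool_rot: [-0.0, 0.708, 0.707, -0.001]
force: [-2.7, -2.6, -4.7]
finger_gap: 0.233
```

{"method": "jog_arm", "body": {"commands": [[0,[0,0,-1],[0,0,0]],[0,[0,0,0],[0,0,0]],[0.6,[0,0,0],[0,0,0]],[0.6,[0,0,0],[0,0,0]],[0.6,[0,0,0],[0,0,0]],[0.6,[0,0,0],[0,0,0]]]}}

```text
t: 5.83
position: [0.5652, 0.2539, 0.0515]
tool_rot: [0.0, 0.708, 0.707, 0.001]
force: [0.8, 0.1, 0.4]
finger_gap: 0.595
```

{"method": "jog_arm", "body": {"commands": [[0.6,[0,0,35],[0,0,0]],[0.6,[0,0,40],[0,0,0]],[1,[-7.2,-34.5,20],[0,0,0]],[1,[-7.2,-34.5,10],[0,0,0]],[1,[-7.2,-34.5,0],[0,0,0]],[1,[-7.2,-34.5,0],[0,0,0]],[1,[-7.2,-34.5,0],[0,0,0]],[1,[-7.2,-34.5,0],[0,0,0]]]}}

```text
t: 6.5
position: [0.5212, 0.0453, 0.1567]
tool_rot: [0.0, 0.707, 0.707, 0.0]
force: [0.5, -0.0, 0.3]
finger_gap: 1.001
```

{"method": "jog_arm", "body": {"commands": [[1,[0,0,0],[0,0,0]],[1,[0,0,0],[0,0,0]]]}}

```text
t: 6.67
position: [0.5215, 0.045, 0.1567]
tool_rot: [0.0, 0.709, 0.706, 0.0]
force: [0.2, 1.4, 1.2]
finger_gap: 0.999
```

Run:
```python
from h import *
c=cam("top"); X=cloud(c); b,y=masks(c)
print(readout.observe()["position"])
k=box(y,140,150,190,215)&(X[...,2]>.06); P=X[k]; print('brass in socket',len(P),P.mean(0) if len(P) else 0,P[:,2].max() if len(P) else 0)
c=cam("scene"); X=cloud(c); b,y=masks(c)
k=box(y,396,190,440,266)&(X[...,2]>.055)&(X[...,2]<.15); P=X[k]; print('scene',len(P),P.mean(0),P[:,2].max())
save("s2.png",c["p"])
```

```text
[0.52179068 0.04612953 0.15662453]
brass in socket 7 [0.48170139 0.09400352 0.58510333] 0.6246624476371896
scene 187 [0.56831515 0.25121944 0.07482164] 0.08873243045306389
```

{"method": "jog_arm", "body": {"commands": [[1,[0,0.5,-39],[0,0,0]],[1,[0,0,-39],[0,0,0]],[1,[0,0,-39],[0,0,0]],[1,[0,0,0],[0,0,0]],[0.15,[0,0,0],[0,0,0]],[0,[0,0,0],[0,0,0]],[0,[0,0,0],[0,0,0]],[0,[0,0,0],[0,0,0]]]}}

```text
t: 7.43
position: [0.523, 0.0475, 0.0416]
tool_rot: [0.001, 0.707, 0.707, 0.001]
force: [0.0, 0.3, -0.3]
finger_gap: 0.45
```

{"method": "jog_arm", "body": {"commands": [[0,[0,0,0],[0,0,0]],[0,[0,0,0],[0,0,0]],[0,[0,0,0],[0,0,0]],[0,[0,0,0],[0,0,0]]]}}

```text
t: 7.77
position: [0.5226, 0.0472, 0.0409]
tool_rot: [0.001, 0.708, 0.707, 0.001]
force: [-1.9, 1.1, 16.5]
finger_gap: 0.245
```

{"method": "jog_arm", "body": {"commands": [[0,[0,0,40],[0,0,0]],[0,[0,0,40],[0,0,0]],[0,[8.6,30,0],[0,0,0]],[0,[8.6,30,0],[0,0,0]],[0,[8.6,30,0],[0,0,0]],[0,[8.6,30,0],[0,0,0]],[0,[0,0,0],[0,0,0]],[0,[0,0,0],[0,0,0]]]}}

```text
t: 8.43
position: [0.5561, 0.1686, 0.1198]
tool_rot: [0.0, 0.707, 0.707, 0.0]
force: [0.2, -0.8, -1.4]
finger_gap: 0.238
```

Run:
```python
from h import *
print(readout.observe()["position"])
c=cam("wrist"); save("w4.png",c["p"]); np.savez("w4.npz",**c); b,y=masks(c); X=cloud(c)
slices(c,box(X[...,2]>.07,265,215,300,300),[(.082,.09),(.09,.1),(.1,.11)])
k=b&(X[...,2]<.055)&(X[...,2]>.03); k[250:]=0; print('blueS',frame(c,k),np.median(X[k][:,2]))
```

```text
[0.55607923 0.16862285 0.11983547]
0.082 161 [0.5559 0.1672] res 0.0002 xmid 0.5569
0.09 239 [0.556  0.1672] res 0.0002 xmid 0.5569
0.1 263 [0.5561 0.1672] res 0.0002 xmid 0.5568
blueS (((556.3357543945312, 177.82215881347656), (48.13450622558594, 47.822139739990234), 84.7851333618164), array([556.42789639, 182.00780939])) 0.04411952337258518
```

View pics/w4.png

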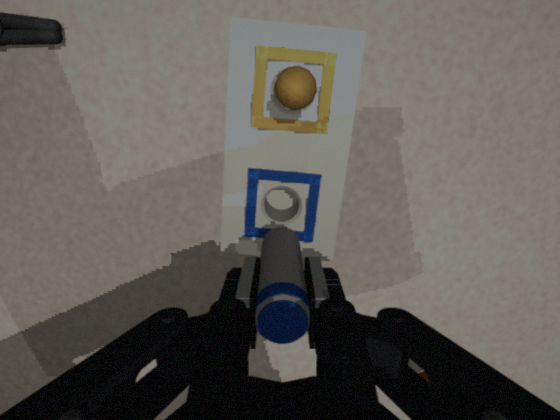

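The brass punch is seated upright at (295,88). The held blue punch is just short of the blue socket at (282,204).

{"method": "jog_arm", "body": {"commands": [[0,[0.5,10.9,0],[0,0,0]],[0,[0,0,-15],[0,0,0]],[0,[0,0,-10],[0,0,0]],[0,[0,0,-6],[0,0,0]],[0,[0,0,-6],[0,0,0]],[0,[0,0,-6],[0,0,0]],[0,[0,0,0],[0,0,0]]]}}

```text
t: 9.07
position: [0.5562, 0.178, 0.0753]
tool_rot: [-0.0, 0.708, 0.706, -0.0]
force: [0.2, 4.0, -5.5]
finger_gap: 0.238
```

{"method": "jog_arm", "body": {"commands": [[0,[0.3,0.8,-5],[0,0,0]],[0,[0,0,-6],[0,0,0]],[0,[0,0,-5],[0,0,0]],[0,[0,0,-3],[0,0,0]],[0,[0,0,-2],[0,0,0]],[0,[0,0,0],[0,0,0]]]}}

```text
t: 9.57
position: [0.5563, 0.1787, 0.0548]
tool_rot: [-0.0, 0.708, 0.707, -0.0]
force: [-0.7, -0.5, -2.8]
finger_gap: 0.237
```

{"method": "jog_arm", "body": {"commands": [[0,[0,0,-2],[0,0,0]],[0,[0,0,0],[0,0,0]],[0.6,[0,0,0],[0,0,0]],[0.6,[0,0,0],[0,0,0]],[0.6,[0,0,0],[0,0,0]],[0.6,[0,0,0],[0,0,0]],[0.6,[0,0,35],[0,0,0]],[0.6,[0,0,40],[0,0,0]]]}}

```text
t: 10.23
position: [0.5546, 0.1783, 0.1269]
tool_rot: [-0.001, 0.708, 0.707, -0.002]
force: [1.0, 0.2, -0.3]
finger_gap: 0.603
```

{"method": "jog_arm", "body": {"commands": [[0.6,[0,0,25],[0,0,0]],[0.6,[-4.9,-31.5,4],[0,0,6.44]],[0.6,[-4.9,-31.5,4],[0,0,6.44]],[0.6,[-4.9,-31.5,4],[0,0,6.44]],[0.6,[-4.9,-31.5,4],[0,0,6.44]],[0.6,[-4.9,-31.5,4],[0,0,6.44]],[0.6,[-4.9,-31.5,4],[0,0,6.44]],[0.6,[-4.9,-31.5,4],[0,0,6.44]]]}}

```text
t: 10.9
position: [0.5219, -0.0431, 0.1817]
tool_rot: [0.0, 0.38, 0.925, 0.0]
force: [0.8, 0.3, -0.3]
finger_gap: 0.598
```

{"method": "jog_arm", "body": {"commands": [[0.6,[-4.9,-31.5,4],[0,0,6.44]],[0.6,[-4.9,-31.5,4],[0,0,6.44]],[0.6,[-4.9,-31.5,4],[0,0,6.44]],[0.6,[-4.9,-31.5,4],[0,0,6.44]],[0.6,[-4.9,-31.5,4],[0,0,6.44]],[0.6,[0,0,0],[0,0,0]],[0.6,[0,0,0],[0,0,0]]]}}

```text
t: 11.48
position: [0.4976, -0.2007, 0.2016]
tool_rot: [0.0, 0.113, 0.994, -0.0]
force: [0.5, 0.4, 0.0]
finger_gap: 0.605
```

Run:
```python
from h import *
print(readout.observe()["position"],readout.observe()["tool_rot"])
c=cam("scene"); X=cloud(c)
for n,(u0,v0,u1,v1) in dict(brass=(396,190,440,266),blue=(350,190,394,250)).items():
    k=box(X[...,2]>.055,u0,v0,u1,v1)&(X[...,2]<.15); P=X[k]; print(n,len(P),P.mean(0),P[:,2].max())
save("s3.png",c["p"])
c=cam("wrist"); save("w5.png",c["p"]); np.savez("w5.npz",**c)
```

```text
[ 0.49757711 -0.20067041  0.201586  ] [ 3.24679753e-04  1.12870287e-01  9.93609671e-01 -1.20057431e-04]
brass 194 [0.56804763 0.25142769 0.07509431] 0.08785479298808008
blue 212 [0.56071416 0.1765036  0.07759826] 0.0892463741724886
```

View pics/w5.png

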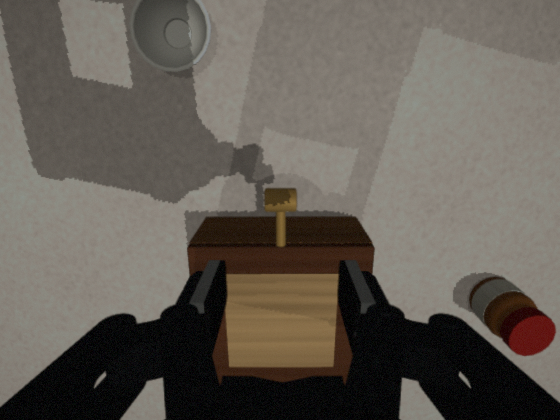

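Both punches are home in the scene view. The wrist view shows the knob barrel at (281,199), with its length across the picture and aligned with the jaws.

Run:
```python
from h import *
c=dict(np.load("w5.npz")); b,y=masks(c); X=cloud(c)
k=box(y,255,180,310,214); P=X[k]; print(k.sum(),P.mean(0),P.min(0),P.max(0))
vv,uu=np.nonzero(k); print(uu.min(),uu.max(),vv.min(),vv.max())
e=np.array([.976,-.22]); hh=np.array([.22,.976]); k2=k&(X[...,2]>.068); Q=X[k2][:,:2]; p,q=Q@e,Q@hh
pc,qc=(p.min()+p.max())/2,(q.min()+q.max())/2; print('ext',np.ptp(p),np.ptp(q),'mid',pc*e+qc*hh)
print('plane ctr',onplane(c,[[(uu.min()+uu.max()+1)/2,(vv.min()+vv.max()+1)/2]],.08))
# side tilt of barrel: front row edges
print('proj TCP',proj(c,[[.4976,-.2007,.2]]),'camM',c["M"].round(3).tolist())
# lid front edge direction
m=(abs(X[...,2]-.081)<.006); m[:216]=0; m[262:]=0; vv,uu=np.nonzero(m); pts=[]
for u in list(range(205,262,6))+list(range(302,360,6)):
    r=vv[uu==u]; 
    if len(r): pts.append(X[r.min(),u,:2])
pts=np.array(pts); print('front edge fit',cv2.fitLine(pts.astype(np.float32),cv2.DIST_HUBER,0,.01,.01).ravel())
```

```text
733 [ 0.49679514 -0.20036223  0.08296101] [ 0.48633441 -0.21431975  0.00065301] [ 0.52982434 -0.18708448  0.08803594]
265 296 189 213
ext 0.02127838370757318 0.02431672277690998 mid [ 0.49907967 -0.20120656]
plane ctr [[ 0.49873277 -0.20017336  0.08      ]]
proj TCP [[278.59805217 271.08508697]] camM [[0.224, 0.929, 0.295, 0.423], [0.975, -0.213, -0.068, -0.182], [-0.0, 0.303, -0.953, 0.345], [0.0, 0.0, 0.0, 1.0]]
front edge fit [ 0.22029944  0.9754323   0.540645   -0.19271654]
```

{"method": "jog_arm", "body": {"commands": [[0.6,[0.3,0,-36],[0,0,0]],[0.6,[0.3,0,-36],[0,0,0]],[0.6,[0.3,0,-36],[0,0,0]],[0.6,[0,0,-36],[0,0,0]],[0.6,[0,0,0],[0,0,0]],[0.1,[0,0,0],[0,0,0]],[0,[0,0,0],[0,0,0]],[0,[0,0,0],[0,0,0]]], "squeeze": 35}}

```text
t: 12.25
position: [0.4986, -0.2009, 0.0594]
tool_rot: [0.0, 0.111, 0.994, -0.001]
force: [-12.1, -21.0, -2.0]
finger_gap: 0.298
```

{"method": "jog_arm", "body": {"commands": [[0,[0,0,0],[0,0,0]],[0,[0,0,0],[0,0,0]],[0,[0,0,0],[0,0,0]],[0,[0,0,0],[0,0,0]]]}}

```text
t: 12.58
position: [0.4987, -0.2009, 0.0599]
tool_rot: [0.001, 0.111, 0.994, -0.001]
force: [-13.3, -23.5, -2.7]
finger_gap: 0.291
```

{"method": "jog_arm", "body": {"commands": [[0,[-0.5,-1,0],[0,0,0]],[0,[0,0,0],[0,0,0]]]}}

```text
t: 12.75
position: [0.4986, -0.201, 0.0599]
tool_rot: [0.001, 0.112, 0.994, -0.001]
force: [-7.8, -10.7, -2.3]
finger_gap: 0.3
```

{"method": "jog_arm", "body": {"commands": [[0,[0.3,-0.1,10.9],[0,0,0]],[0,[0.9,-0.2,10.9],[0,0,0]],[0,[1.4,-0.3,10.8],[0,0,0]],[0,[2.0,-0.5,10.7],[0,0,0]],[0,[2.6,-0.6,10.6],[0,0,0]],[0,[3.1,-0.7,10.4],[0,0,0]],[0,[3.7,-0.8,10.2],[0,0,0]],[0,[4.2,-1,10],[0,0,0]]]}}

```text
t: 13.42
position: [0.5184, -0.2056, 0.1457]
tool_rot: [0.003, 0.111, 0.994, -0.001]
force: [4.1, -9.1, -7.1]
finger_gap: 0.295
```

{"method": "jog_arm", "body": {"commands": [[0,[0,0,0],[0,0,0]],[0,[0,0,0],[0,0,0]]]}}

```text
t: 13.58
position: [0.5185, -0.2056, 0.1457]
tool_rot: [0.003, 0.111, 0.994, -0.001]
force: [1.7, -9.2, -4.5]
finger_gap: 0.297
```

{"method": "jog_arm", "body": {"commands": [[0,[4.8,-1.1,9.8],[0,0,0]],[0,[5.3,-1.2,9.5],[0,0,0]],[0,[5.8,-1.3,9.2],[0,0,0]],[0,[6.2,-1.4,8.8],[0,0,0]],[0,[6.7,-1.5,8.5],[0,0,0]],[0,[7.1,-1.6,8.1],[0,0,0]],[0,[7.6,-1.7,7.7],[0,0,0]],[0,[8,-1.8,7.2],[0,0,0]]]}}

```text
t: 14.25
position: [0.5689, -0.2171, 0.2143]
tool_rot: [0.002, 0.111, 0.994, -0.001]
force: [2.0, -12.2, -9.9]
finger_gap: 0.295
```

{"method": "jog_arm", "body": {"commands": [[0,[0,0,0],[0,0,0]],[0,[0,0,0],[0,0,0]],[0,[0,0,0],[0,0,0]],[0,[0,0,0],[0,0,0]],[0,[0,0,0],[0,0,0]],[0,[0,0,0],[0,0,0]]]}}

```text
t: 14.75
position: [0.5687, -0.2171, 0.214]
tool_rot: [0.002, 0.111, 0.994, -0.001]
force: [-0.4, -10.2, -4.1]
finger_gap: 0.293
```

Run:
```python
from h import *
s=readout.observe(); print(s["t"],s["position"],s["force"])
c=cam("scene"); X=cloud(c); save("s4.png",c["p"])
for n,(u0,v0,u1,v1) in dict(brass=(396,190,440,266),blue=(350,190,394,250)).items():
    k=box(X[...,2]>.055,u0,v0,u1,v1)&(X[...,2]<.15); P=X[k]; print(n,len(P),P.mean(0),P[:,2].max())
h=cv2.cvtColor(c["p"],cv2.COLOR_RGB2HSV)
e=np.array([.9754,-.2203]);hh=np.array([.2203,.9754]); r=(X[...,:2]-[.6936,-.2449]); p,q=r@e,r@hh
k=(abs(q)<.075)&(p>-.14)&(p<-.005)&(X[...,2]>.08)&(X[...,2]<.23)&(h[...,1]>90); P=np.c_[p[k],X[...,2][k]]
l=cv2.fitLine(P.astype(np.float32),cv2.DIST_HUBER,0,.005,.005).ravel(); print('lid angle',np.degrees(np.arctan2(l[1],-l[0])),k.sum())
```

```text
14.75 [ 0.56867054 -0.21706311  0.21403793] [ -0.43185863 -10.15751918  -4.09739423]
brass 192 [0.5681707  0.25138834 0.07549372] 0.08804402031616176
blue 207 [0.56056488 0.17638986 0.07816273] 0.08906670792117388
lid angle -130.18105 6835
```

View pics/s4.png

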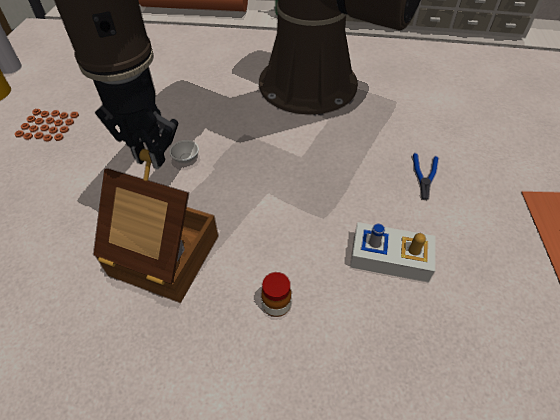

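The scene shows the lid held by the knob at about 50° (fit 49.8°). Both punches are seated, and the jar, pliers and dish have not moved.

```bash
python3 -c "
from rig import manip; print(manip.sign_off())"
```

```text
the job is handed in; nothing more can be done
None
```

Both punches are home in their own sockets, and the arm is holding the lid at about 50° by its knob. I handed the job in at about t = 14.8 s of the 72 s allowed; no verdict was reported.

- **Punches:** the last scene-camera check put the brass punch top at 88 mm and the blue at 89 mm, where 87 mm is fully home. Both looked upright. That camera read 1–3 mm high on a punch standing on the bench, so this fits fully home.
- **Lid:** a line fitted to the lid gave 49.8°, and the rise of the gripper gave 50.4°. Position readings over the last 0.5 s of holding changed by no more than 0.3 mm.
- **Bystanders:** the jar, pliers and dish looked unmoved in the last picture. I compared them by eye and did not measure them.
- **Remaining side force:** about 10 N still acts sideways on the gripper, because it is slightly off-centre on the knob. It was steady and far below the limits.

No check failed. The socket positions from the different cameras disagreed by 1–2 mm, so I made the final fits from the wrist camera alone.

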